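Hold a valve block home in the corner of a locating jig

TASK

Pick up the aluminium valve block and set it flat on the locating jig's plate, its port side facing away from the bare steel left stop. Press it into the corner so that it bears flush against both the blue far stop and the steel left stop at once, and finish still gripping it and pressing it against both stops: do not let go. Leave everything else on the bench where it is.

Things in the scene. Friction and masses are not known exactly. Their poses are not given: they have to be found in the camera images.
- jig: locating jig, fixed to the bench: an aluminium plate 150 (x) x 140 (y) x 12 mm thick with two low stop rails at right angles on it, all rigid; plate and stops are lightly oiled, so the block slides on them easily (friction about 0.15). Origin: centre of the plate's underside, on the bench. Its x points from the open side towards the far stop, its y towards the left stop; it stands turned about the vertical by up to 0.3 rad
- jig_corner (a point): point on the plate's top face (12 mm above the bench) where the working faces of the two stops would meet: 45 mm along x and 40 mm along y from the jig's origin; axes as the jig. A seated block lies on the -x and -y side of it, its centre 23 mm back in x, 30 mm back in y and 36 mm up
- far_stop: blue painted rail, rigid, 18 mm thick (x) x 88 mm long (y), standing 18 mm above the plate; its working face looks to the jig's -x and lies at jig x = 45 mm, from y = -58 to +30 mm. The origin and axes are the jig's
- left_stop: bare steel rail, rigid, 96 mm long (x) x 18 mm thick (y), standing 18 mm above the plate; its working face looks to the jig's -y and lies at jig y = 40 mm, from x = -61 to +35 mm. The origin and axes are the jig's
- valve: aluminium valve block, loose, 0.3 to 0.55 kg, upright: solid part 46 (x) x 60 (y) x 72 mm high; grip it across x (46 mm), high up, so that the fingers clear the 18 mm stops. Origin on its underside, 3 mm in -x and 13 mm in -y from the middle of the solid part. It starts turned by up to 0.6 rad about the vertical from the world axes. Seated, its x and y axes run along the jig's x and y: its +x face lies on the far stop and its +y face on the left stop
- valve_center (a point): centre of the solid part of the valve block, 36 mm above its underside; axes as the block
- valve_port (a point): tip of the brass port that stands out of the block's -y side (only for show, not solid), 53 mm in -y from the centre; in the jig it must point to the jig's -y, away from the left stop
- tape_measure: yellow tape measure, 36x80x60 mm, a bystander
- oil: grey oil can with black cap, 58 mm across, 103 mm high, a bystander
- bearing: big ball bearing lying flat, 62 mm across, 16 mm high, a bystander
There are look-alikes about, which are no part of the job. What is shaped like the valve but turquoise is not meant.

How it is judged:
By the outcome, as a careful person would: the job done as asked, in the order asked, and still so for the second after the job is handed in, while the arm keeps its last pose, push and grip.
It also fails if it takes over 40 s, if anything falls off the work surface, if the arm or the gripper's body presses on something with over 40 N, if the wrist force passes 120 N, or if a joint passes its speed limit or range.

ROBOT

A 6-joint arm with a two-finger parallel gripper is mounted at the origin on the work surface; the furniture and walls round the work are solid. World frame = base frame: x ahead of the robot, y to its left, z up, the work surface at z = 0. Lengths are in m, angles in rad, forces in N, time in s.
With the tool pointing down it reaches from about 0.35 to 0.725 m from the base axis. Payload 4.3 kg.
Tool frame: the origin (TCP) lies between the finger pads; the fingertips stand 11 mm ahead of it and the grasp point (between the pads) lies 8 mm behind it (nose_length is the distance from the TCP to the fingertips, in m); x points along the fingers, y is the direction in which the jaws open and shut, and the axes are right-handed (so a half turn about x gives the same grasp; the last joint's range is limited). The gripper opens to 85 mm and grips with 20 to 120 N. Pads are 22 mm wide; open, the fingers measure 114 mm over their backs; the gripper's body (76 mm by 85 mm) begins 54 mm behind the grasp point. The pads swing forward as they close: fully open they stand 13 mm farther back than shut.
Start: joints at [1.148, 0.377, 0.081, 1.274, 0, 1.46], TCP at [0.177, 0.547, 0.242] pointing down, gripper open.
Joint ranges: [-2.72, 2.72], [-0.84, 1.66], [-1.02, 1.22], [-1.77, 2.12], [-1.37, 1.28], [-3.14, 3.14]. Speed limits (rad/s): [2.57, 2.57, 3.14, 3.14, 3.14, 3.14].

INTERFACE

Orientations are given as a rotation vector (axis times angle).
In Python, from bench import * gives the robot as it stands. The module is installed in compiled form; this text tells all that it offers.
- The arm moves only by the tool servo_tool, never from a script. Its arguments are lists of equal length, an entry for each row: "translation": the shift along the tool's x, y, z in units of 15 cm (1.0 is 15 cm), a list of three; "spin": the turn about the tool's x in units of pi/4 rad (1.0 is pi/4 rad); "jaw": the closure, from -1 (fully open) to 1 (shut). A call has 1 to 8 rows; each row is the pose to reach, as a shift and turn from the pose commanded when the call began, along the tool's axes at that moment; what a row does not reach only later rows make up. A row lasts 1/8 s, in which the tool goes at most 62.5 mm and 10.7 degrees, less where a joint would pass 70% of its speed; a pose out of reach is approached as far as the arm can. A call with a number of a shift or a turn outside -1 to 1 is refused whole. A call with a gripper value outside its range is refused whole. The fingers move at their own pace and stop on an object; "force" is the grip in N (left out, the last holds). Time passes only in rows, so rows that repeat a pose let the fingers close. It gives the time, the measured TCP pose, the force and the opening at its end, in the units of the state.
- get_obs(): the state, without advancing time (a new reading comes with each control period).
- snapshot(name): name is "scene" or "top" or "wrist"; returns a dict with "img" (400x640x3 uint8, red, green, blue), "intrinsics" (3x3 intrinsics, pixels), "dist" ([k1, k2, p1, p2, k3] as OpenCV has them; the pictures are not rectified), "xyz" and "orientation" of the camera in the world. Camera axes: x right, y down, z forward; pixel columns grow to the right and rows downward; lengths in m; the calibration is good to about 2 mm. A picture is of the moment at which its call begins. There is no depth.
- hand_in(): hands the job in, once; it reports no verdict.
The state is a dict: "clock": time; "joint_pos": joint angles; "qvel": joint speeds; "joint_torque": joint torques, N m; "position": TCP position; "tool_rot": TCP orientation; "ft_force": force on the tool from outside, world axes, zero at the start; "torque": the same for the moment, N m; "opening": opening from 0.0 (shut) to 1.0 (fully open).
Only numpy, scipy, OpenCV 4.12 (cv2) and the standard library are available. Lean on these libraries where they do the work, as an engineer would, in place of code of your own. Each camera call takes 0.05 s, during which the arm holds its last target. There are 200 camera calls.

## Working session

There is one attempt and no reset: what is moved stays moved. The work goes in short steps, Python scripts to look and compute and a tool call to move; the robot and the scene stay as the last step left them, time stands still between calls to the robot, and variables do not carry over. Pictures are saved under pics/ and viewed, about 8 in all and at most 12, crops included, and the job is handed in when it is done.

Besides the shell and the picture viewer there is one more tool, called after "Emit:" as name(argument=value, ...), one argument or row to a line, values as JSON. servo_tool: Moves the arm, as the interface text tells. Its arguments: {"type":"object","properties":{"translation":{"type":"array","items":{"type":"array","items":{"type":"number","minimum":-1,"maximum":1}}},"spin":{"type":"array","items":{"type":"number","minimum":-1,"maximum":1}},"jaw":{"type":"array","items":{"type":"number"}},"force":{"type":"number"}},"required":["translation","spin","jaw"]}

```bash
mkdir -p pics
python3 - <<'E'
from bench import *
import cv2
for n in ["scene","top"]:
    s=snapshot(n); cv2.imwrite(f"pics/{n}1.png",s["img"][:,:,::-1]); print(n,s["intrinsics"],s["dist"],s["xyz"],s["orientation"])
print(get_obs())
E
```

```text
scene [[492.11240815   0.         325.06906475]
 [  0.         492.11240815 194.80267091]
 [  0.           0.           1.        ]] [-0.06724659  0.          0.          0.          0.        ] [ 1.03024922 -0.3433386   0.88083056] [-2.17384911 -1.37434318  0.43234798]
top [[456.99858082   0.         331.94827897]
 [  0.         456.99858082 192.00701646]
 [  0.           0.           1.        ]] [0.02203649 0.         0.         0.         0.        ] [ 0.45183675 -0.11113166  1.22884874] [-2.16795833  2.19607743 -0.03318983]
{'clock': 0.1, 'joint_pos': array([1.14769845e+00, 3.77991466e-01, 7.98351840e-02, 1.27436522e+00,
       1.24823938e-05, 1.46047295e+00]), 'qvel': array([ 0.00182469, -0.00225983,  0.00487406,  0.00010905, -0.00038187,
       -0.00076885]), 'joint_torque': array([ 1.80724168e-03, -4.64692032e+01,  2.70582998e+01,  1.20049625e-02,
       -4.95144934e-05, -7.26709828e-06]), 'position': array([0.17671702, 0.5466272 , 0.24148274]), 'tool_rot': array([ 0.24417828,  1.55728895, -0.2467961 ]), 'ft_force': array([0.41218514, 0.65350458, 1.32288209]), 'torque': array([0.0001249 , 0.07420645, 0.01701106]), 'opening': 0.9989525240464318}
```

View pics/top1.png

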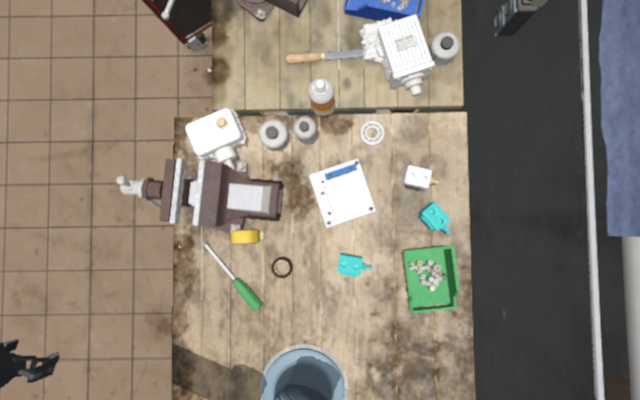

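View pics/scene1.png

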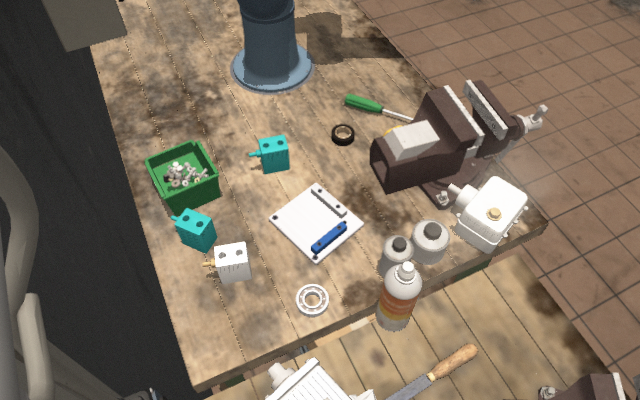

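Top view: the valve (white/aluminium) is at about (418,177) with its port to the right. The jig is at (342,193), with the blue far stop at (342,172) and the steel left stop at (322,188). The turquoise look-alikes are at (435,217) and (350,265).

Run:
```python
import cv2
t=cv2.imread("pics/top1.png"); c=t[150:240,300:450]
cv2.imwrite("pics/c1.png",cv2.resize(c,None,fx=5.3,fy=5.3,interpolation=cv2.INTER_CUBIC))
s=cv2.imread("pics/scene1.png"); c=s[175:295,190:370]
cv2.imwrite("pics/c2.png",cv2.resize(c,None,fx=4.4,fy=4.4,interpolation=cv2.INTER_CUBIC))
```

```text
(no output)
```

View pics/c1.png

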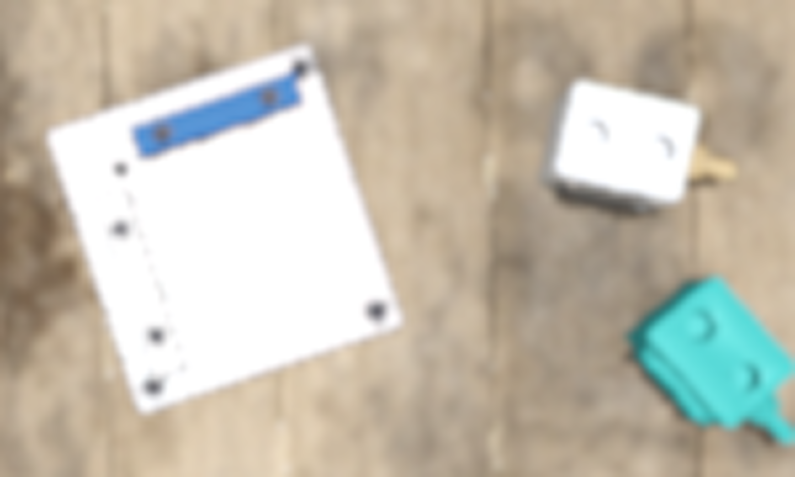

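View pics/c2.png

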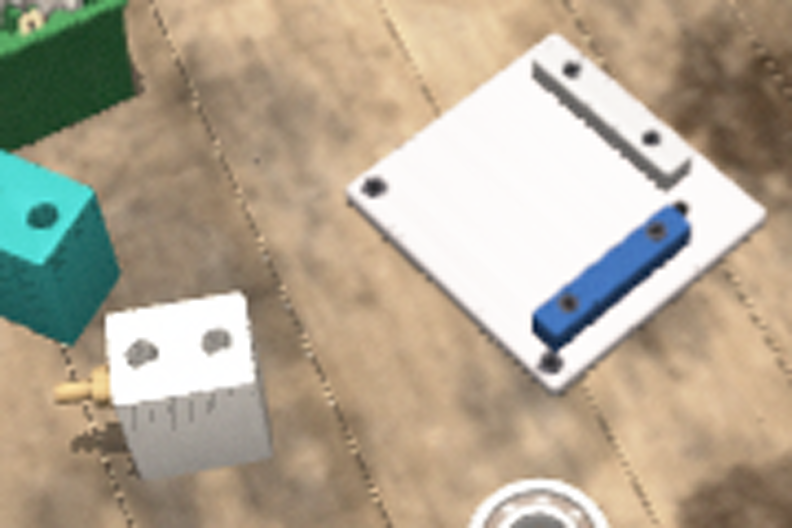

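The crops show the jig plate corners, both stops and the valve top clearly. I'll fit planar poses jointly from both cameras.

```bash
cat > h.py <<'E'
import numpy as np, cv2
from scipy.spatial.transform import Rotation as R
from scipy.optimize import least_squares
def proj(s,P):
    Rc=R.from_rotvec(s["orientation"]).as_matrix().T
    return cv2.projectPoints(np.asarray(P,float),Rc,-Rc@s["xyz"],s["intrinsics"],np.asarray(s["dist"]))[0][:,0]
def fit(obs,x0):
    # obs: list of (snap, local pts Nx2, z, pix Nx2); returns x,y,yaw, residuals
    def f(p):
        c,s=np.cos(p[2]),np.sin(p[2]); o=[]
        for sn,L,z,px in obs:
            L=np.array(L); W=np.c_[p[0]+c*L[:,0]-s*L[:,1],p[1]+s*L[:,0]+c*L[:,1],np.full(len(L),z)]
            o.append((proj(sn,W)-px).ravel())
        return np.concatenate(o)
    r=least_squares(f,x0); return r.x,r.fun.reshape(-1,2)
def un(p,f,off): return (np.array(p)+.5)/f-.5+off
E
python3 - <<'E'
from h import *; from bench import *
T,S=snapshot("top"),snapshot("scene")
J=np.array([[75,70],[75,-70],[-75,-70],[-75,70]])/1000; V=np.array([[23,30],[23,-30],[-23,-30],[-23,30]])/1000
t=lambda p:un(p,5.3,[300,150]); s=lambda p:un(p,4.4,[190,175])
jt=(T,J,.012,t([(48,131),(312,43),(402,325),(145,412)])); js=(S,J,.012,s([(768,212),(556,393),(347,190),(555,33)]))
vt=(T,V,.072,t([(572,80),(699,105),(683,204),(558,175)])); vs=(S,V,.072,s([(257,383),(117,407),(105,315),(243,292)]))
for n,l in dict(jt=[jt],js=[js],j=[jt,js],vt=[vt],vs=[vs],v=[vt,vs]).items():
    x,r=fit(l,[.45,-.1,0]); print(n,x.round(4),np.abs(r).max().round(2))
    if n=="j": c,q=np.cos(x[2]),np.sin(x[2]); print("seat centre",x[:2]+[c*.022-q*.010,q*.022+c*.010])
Rt=R.from_rotvec(get_obs()["tool_rot"]).as_matrix();print(Rt.round(3))
E
```

```text
jt [ 0.5168 -0.1099  0.3087] 0.86
js [ 0.5186 -0.1088  0.3171] 1.03
j [ 0.5178 -0.1092  0.3137] 1.32
seat centre [ 0.53567631 -0.09288908]
vt [ 0.5522 -0.3019 -0.2077] 0.7
vs [ 0.5535 -0.3008 -0.2314] 0.49
v [ 0.5529 -0.3012 -0.2219] 0.87
[[-0.     0.308  0.951]
 [-0.001  0.951 -0.308]
 [-1.    -0.001 -0.   ]]
```

Emit:
servo_tool(
  translation=[
    [-0.2, -0.92, 0.825],
    [-0.2, -0.92, 0.825],
    [-0.2, -0.92, 0.825],
    [-0.2, -0.92, 0.825],
  ],
  spin=[0, 0, 0, 0],
  jaw=[-1, -1, -1, -1],
  force=40,
)

```text
clock: 0.7
position: [0.2535, 0.3749, 0.2732]
tool_rot: [0.25, 1.555, -0.249]
ft_force: [0.8, 1.4, 0.8]
opening: 0.997
```

Emit:
servo_tool(
  translation=[
    [0, -0.92, 0.825],
    [0, -0.92, 0.825],
    [0, -0.92, 0.825],
    [0, -0.92, 0.825],
  ],
  spin=[0, 0, 0, 0],
  jaw=[-1, -1, -1, -1],
)

```text
clock: 1.2
position: [0.3289, 0.2059, 0.2722]
tool_rot: [0.251, 1.556, -0.251]
ft_force: [-0.1, 1.0, 0.1]
opening: 1.0
```

Emit:
servo_tool(
  translation=[
    [0, -0.92, 0.825],
    [0, -0.92, 0.825],
    [0, -0.92, 0.825],
    [0, -0.92, 0.825],
  ],
  spin=[0, 0, 0, 0],
  jaw=[-1, -1, -1, -1],
)

```text
clock: 1.7
position: [0.4046, 0.0373, 0.272]
tool_rot: [0.25, 1.556, -0.249]
ft_force: [0.5, 0.3, 0.1]
opening: 0.999
```

Emit:
servo_tool(
  translation=[
    [0, -0.92, 0.825],
    [0, -0.92, 0.825],
    [0, -0.92, 0.825],
    [0, -0.92, 0.825],
  ],
  spin=[0, 0, 0, 0],
  jaw=[-1, -1, -1, -1],
)

```text
clock: 2.2
position: [0.48, -0.131, 0.2713]
tool_rot: [0.247, 1.557, -0.246]
ft_force: [0.2, 0.6, -0.3]
opening: 0.998
```

Emit:
servo_tool(
  translation=[
    [0, 0, 0],
    [0, 0, 0],
    [0, 0, 0],
    [0, 0, 0],
    [0, 0, 0],
  ],
  spin=[1, 1, 1, 1, 1],
  jaw=[-1, -1, -1, -1, -1],
)

```text
clock: 2.82
position: [0.4781, -0.1274, 0.2722]
tool_rot: [0.852, 1.399, -0.851]
ft_force: [0.3, 0.7, -0.0]
opening: 1.001
```

Emit:
servo_tool(
  translation=[
    [0, 0, 0],
    [0, 0, 0],
    [0, 0, 0],
    [0, 0, 0],
    [0, 0, 0],
  ],
  spin=[0.87, 0.87, 0.87, 0.87, 0.87],
  jaw=[-1, -1, -1, -1, -1],
)

```text
clock: 3.45
position: [0.478, -0.1288, 0.2722]
tool_rot: [1.359, 1.106, -1.359]
ft_force: [0.5, -0.1, -0.3]
opening: 0.999
```

```bash
cat >> h.py <<'E'
def go(o,xyz,yaw):
    M=R.from_rotvec(o["tool_rot"]).as_matrix(); y=np.arctan2(M[1,1],M[0,1])
    print("t",round(o["clock"],2),"pos",o["position"].round(4),"yaw",round(y,4),"tilt",M[:,0].round(4),"F",o["ft_force"].round(1),"open",round(o["opening"],3),"q",o["joint_pos"].round(2))
    print("shift",(M.T@(np.array(xyz)-o["position"])/.15).round(3),"spin",round((y-yaw)/(np.pi/4),3))
E
python3 - <<'E'
from h import *; from bench import *
go(get_obs(),[.553,-.301,.15],-.215)
s=snapshot("wrist"); cv2.imwrite("pics/w1.png",s["img"][:,:,::-1])
E
```

```text
t 3.45 pos [ 0.478  -0.1288  0.2722] yaw -0.2056 tilt [-3.e-04  8.e-04 -1.e+00] F [ 0.5 -0.1 -0.3] open 0.999 q [-0.39  0.21 -0.07  1.29  0.    1.38]
shift [0.814 0.724 1.022] spin 0.012
```

Emit:
servo_tool(
  translation=[
    [0.3, 0.72, 1.0],
    [0.5, 0.72, 1.0],
    [0.68, 0.72, 1.0],
    [0.68, 0.72, 1.0],
    [0.68, 0.72, 1.0],
  ],
  spin=[0, 0, 0, 0, 0],
  jaw=[-1, -1, -1, -1, -1],
)

```text
clock: 4.12
position: [0.5516, -0.2996, 0.1677]
tool_rot: [1.362, 1.107, -1.364]
ft_force: [0.4, 0.8, -0.0]
opening: 0.999
```

Run:
```python
from h import *; from bench import *
go(get_obs(),[.553,-.301,.15],-.215)
s=snapshot("wrist"); I=s["img"][:,:,::-1].copy(); cv2.imwrite("pics/w2raw.png",I)
# overlay prediction
for yw,col in [(-.215,(0,0,255))]:
    c,q=np.cos(yw),np.sin(yw)
    for z in (0,.072):
        P=[[.553+c*a-q*b,-.301+q*a+c*b,z] for a,b in [(.023,.03),(.023,-.03),(-.023,-.03),(-.023,.03)]]
        p=proj(s,P); print(z,p.round(1).tolist())
        cv2.polylines(I,[p.round().astype(int)],True,col,1)
cv2.imwrite("pics/w2.png",I)
```

```text
t 4.12 pos [ 0.5516 -0.2996  0.1677] yaw -0.2096 tilt [-0.0034  0.0027 -1.    ] F [ 0.4  0.8 -0. ] open 0.999 q [-0.6   0.52  0.1   1.16  0.    1.18]
shift [0.118 0.012 0.007] spin 0.007
0 [[342.3, 157.3], [340.8, 212.4], [298.6, 212.1], [297.8, 157.0]]
0.072 [[349.4, 169.6], [346.9, 239.4], [292.8, 239.1], [291.4, 169.3]]
```

View pics/w2.png

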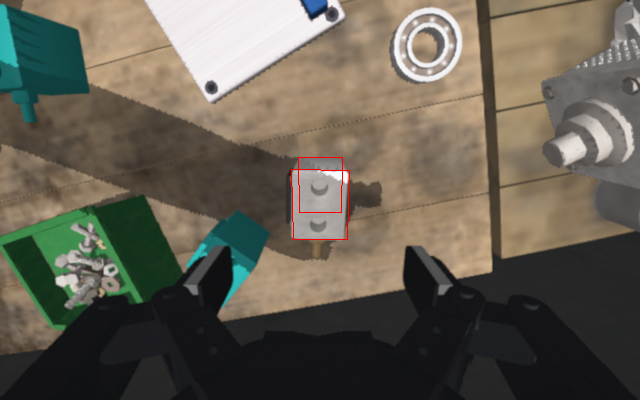

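The overlay matches the valve's top face in the wrist view (290–349, 169–239), with no obstruction at the jaws. Descending.

Emit:
servo_tool(
  translation=[
    [0.3, 0.01, 0.005],
    [0.6, 0.01, 0.005],
    [0.84, 0.01, 0.005],
    [0.84, 0.01, 0.005],
    [0.84, 0.01, 0.005],
  ],
  spin=[0.007, 0.007, 0.007, 0.007, 0.007],
  jaw=[-1, -1, -1, -1, -1],
)

```text
clock: 4.8
position: [0.555, -0.3007, 0.0468]
tool_rot: [1.366, 1.097, -1.364]
ft_force: [1.0, -0.6, 0.1]
opening: 0.996
```

Emit:
servo_tool(
  translation=[
    [0, 0, 0],
    [0, 0, 0],
    [0, 0, 0],
    [0, 0, 0],
    [0, 0, 0],
    [0, 0, 0],
    [0, 0, 0],
    [0, 0, 0],
  ],
  spin=[0, 0, 0, 0, 0, 0, 0, 0],
  jaw=[1, 1, 1, 1, 1, 1, 1, 1],
  force=70,
)

```text
clock: 5.8
position: [0.5542, -0.3014, 0.0458]
tool_rot: [1.367, 1.097, -1.366]
ft_force: [-0.7, 0.9, 6.4]
opening: 0.518
```

Run:
```python
from h import *; from bench import *
go(get_obs(),[.553,-.301,.15],-.215)
```

```text
t 5.8 pos [ 0.5542 -0.3014  0.0458] yaw -0.2163 tilt [ 0.0016 -0.0014 -1.    ] F [-0.7  0.9  6.4] open 0.518 q [-0.6   0.61 -0.08  0.89 -0.    1.19]
shift [-0.694 -0.007  0.   ] spin -0.002
```

Emit:
servo_tool(
  translation=[
    [-0.2, 0, 0],
    [-0.45, 0, 0],
    [-0.7, 0, 0],
    [-0.7, 0, 0],
    [-0.7, 0, 0],
  ],
  spin=[0, 0, 0, 0, 0],
  jaw=[1, 1, 1, 1, 1],
)

```text
clock: 6.42
position: [0.5528, -0.3002, 0.1476]
tool_rot: [1.367, 1.102, -1.368]
ft_force: [-0.4, 0.6, -3.8]
opening: 0.515
```

Run:
```python
from h import *; from bench import *
go(get_obs(),[.5228,-.118,.13],.312)
```

```text
t 6.42 pos [ 0.5528 -0.3002  0.1476] yaw -0.2163 tilt [-0.002   0.0015 -1.    ] F [-0.4  0.6 -3.8] open 0.515 q [-0.6   0.53  0.07  1.12  0.    1.19]
shift [ 0.12  -0.456 -1.143] spin -0.673
```

Emit:
servo_tool(
  translation=[
    [0, -0.2, -0.35],
    [0, -0.35, -0.65],
    [0, -0.456, -1.0],
    [0, -0.456, -1.0],
    [0, -0.456, -1.0],
    [0, -0.456, -1.0],
  ],
  spin=[-0.2, -0.4, -0.6, -0.673, -0.673, -0.673],
  jaw=[1, 1, 1, 1, 1, 1],
)

```text
clock: 7.18
position: [0.5183, -0.1397, 0.1481]
tool_rot: [0.977, 1.342, -0.978]
ft_force: [0.1, 0.1, -2.9]
opening: 0.518
```

Run:
```python
from h import *; from bench import *
go(get_obs(),[.5228,-.118,.09],.312)
```

```text
t 7.17 pos [ 0.5183 -0.1397  0.1481] yaw 0.3108 tilt [-1.9e-03  8.0e-04 -1.0e+00] F [ 0.1  0.1 -2.9] open 0.518 q [-0.38  0.35 -0.21  1.01  0.    0.88]
shift [ 0.387  0.073 -0.128] spin -0.002
```

Emit:
servo_tool(
  translation=[
    [0.2, 0.07, -0.13],
    [0.39, 0.07, -0.13],
    [0.39, 0.07, -0.13],
    [0.39, 0.07, -0.13],
  ],
  spin=[0, 0, 0, 0],
  jaw=[1, 1, 1, 1],
)

```text
clock: 7.68
position: [0.5235, -0.1185, 0.0914]
tool_rot: [0.977, 1.34, -0.977]
ft_force: [-0.9, -0.0, -3.9]
opening: 0.513
```

Run:
```python
from h import *; from bench import *
go(get_obs(),[.5228,-.118,.06],.312)
s=snapshot("wrist"); I=s["img"][:,:,::-1].copy(); cv2.imwrite("pics/w3raw.png",I)
p0=np.array([.5178,-.1092]); c,q=np.cos(.312),np.sin(.312); Rj=np.array([[c,-q],[q,c]])
def box(a,b,z,col):
    P=[np.r_[p0+Rj@np.array(v)/1000,z] for v in [(a[0],b[0]),(a[1],b[0]),(a[1],b[1]),(a[0],b[1])]]
    p=proj(s,P); print(p.round(1).tolist()); cv2.polylines(I,[p.round().astype(int)],True,col,1)
box((-75,75),(-70,70),.012,(0,0,255)); box((45,63),(-58,30),.030,(0,255,0)); box((-61,35),(40,58),.030,(255,0,255))
cv2.imwrite("pics/w3.png",I)
```

```text
t 7.67 pos [ 0.5235 -0.1185  0.0914] yaw 0.3111 tilt [ 7.e-04 -2.e-04 -1.e+00] F [-0.9 -0.  -3.9] open 0.513 q [-0.34  0.39 -0.3   0.87  0.    0.92]
shift [ 0.209 -0.003 -0.005] spin -0.001
[[224.2, 278.4], [405.2, 278.1], [421.4, 100.1], [206.2, 100.5]]
[[373.9, 277.2], [397.6, 277.1], [407.6, 161.0], [380.9, 161.0]]
[[221.6, 146.3], [366.6, 145.9], [367.8, 117.7], [219.2, 118.3]]
```

View pics/w3.png

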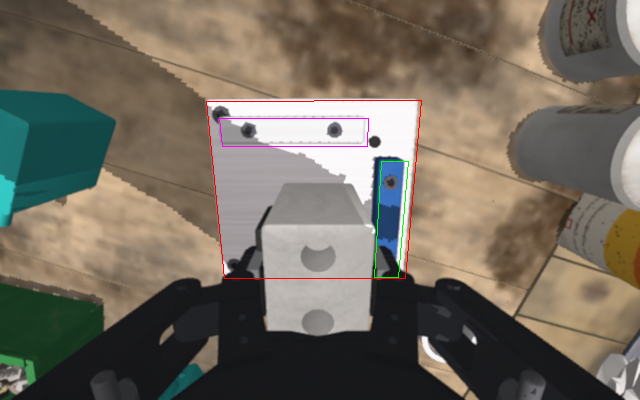

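Emit:
servo_tool(
  translation=[
    [0.1, 0, 0],
    [0.2, 0, 0],
    [0.2, 0, 0],
    [0.2, 0, 0],
  ],
  spin=[0, 0, 0, 0],
  jaw=[1, 1, 1, 1],
)

```text
clock: 8.22
position: [0.5228, -0.1176, 0.0605]
tool_rot: [0.976, 1.342, -0.976]
ft_force: [0.2, -0.5, -3.7]
opening: 0.515
```

Emit:
servo_tool(
  translation=[
    [0.01, 0, 0],
    [0.02, 0, 0],
    [0.02, 0, 0],
    [0.02, 0, 0],
  ],
  spin=[0, 0, 0, 0],
  jaw=[1, 1, 1, 1],
)

```text
clock: 8.72
position: [0.523, -0.1178, 0.0579]
tool_rot: [0.976, 1.341, -0.976]
ft_force: [0.2, -0.6, -3.1]
opening: 0.516
```

Emit:
servo_tool(
  translation=[
    [0.008, 0, 0],
    [0.008, 0, 0],
    [0.008, 0, 0],
  ],
  spin=[0, 0, 0],
  jaw=[1, 1, 1],
)

```text
clock: 9.1
position: [0.5236, -0.118, 0.0578]
tool_rot: [0.976, 1.339, -0.975]
ft_force: [-2.1, 1.5, 4.8]
opening: 0.515
```

Emit:
servo_tool(
  translation=[
    [0.008, 0, 0],
    [0.008, 0, 0],
    [0.008, 0, 0],
  ],
  spin=[0, 0, 0],
  jaw=[1, 1, 1],
)

```text
clock: 9.48
position: [0.5239, -0.1181, 0.0578]
tool_rot: [0.976, 1.338, -0.975]
ft_force: [-4.3, 1.3, 13.1]
opening: 0.516
```

Emit:
servo_tool(
  translation=[
    [0, 0.04, -0.04],
    [0, 0.08, -0.08],
    [0, 0.11, -0.11],
    [0, 0.11, -0.11],
  ],
  spin=[0, 0, 0, 0],
  jaw=[1, 1, 1, 1],
)

```text
clock: 9.98
position: [0.5361, -0.0982, 0.0579]
tool_rot: [0.975, 1.335, -0.975]
ft_force: [-1.4, -1.5, 9.5]
opening: 0.52
```

Emit:
servo_tool(
  translation=[
    [0, 0.01, 0],
    [0, 0.02, 0],
    [0, 0.02, 0],
    [0, 0.02, 0],
  ],
  spin=[0, 0, 0, 0],
  jaw=[1, 1, 1, 1],
)

```text
clock: 10.48
position: [0.5363, -0.0981, 0.0578]
tool_rot: [0.973, 1.338, -0.979]
ft_force: [-8.3, -3.8, 15.0]
opening: 0.521
```

Run:
```python
from h import *; from bench import *
o=get_obs();go(o,[.5357,-.0929,.0578],.312)
M=R.from_rotvec(o["tool_rot"]).as_matrix(); print("F tool",(M.T@o["ft_force"]).round(1),"T tool",(M.T@o["torque"]).round(2))
```

```text
t 10.47 pos [ 0.5363 -0.0981  0.0578] yaw 0.3118 tilt [ 3.0e-04 -4.8e-03 -1.0e+00] F [-8.3 -3.8 15. ] open 0.521 q [-0.29  0.44 -0.32  0.8  -0.    0.96]
shift [-0.     0.007 -0.034] spin -0.0
F tool [-14.9  -9.    1.1] T tool [-0.18 -0.05 -1.69]
```

Emit:
servo_tool(
  translation=[
    [0, 0, -0.01],
    [0, 0, -0.02],
    [0, 0, -0.03],
    [0, 0, -0.035],
    [0, 0, -0.035],
  ],
  spin=[0, 0, 0, 0, 0],
  jaw=[1, 1, 1, 1, 1],
)

```text
clock: 11.1
position: [0.5353, -0.0948, 0.058]
tool_rot: [0.971, 1.334, -0.982]
ft_force: [-6.5, -8.6, 14.0]
opening: 0.521
```

Emit:
servo_tool(
  translation=[
    [0, 0, -0.01],
    [0, 0, -0.01],
    [0, 0, -0.01],
  ],
  spin=[0, 0, 0],
  jaw=[1, 1, 1],
)

```text
clock: 11.48
position: [0.5348, -0.0934, 0.0579]
tool_rot: [0.972, 1.334, -0.982]
ft_force: [-7.6, -8.9, 14.0]
opening: 0.52
```

```bash
cat > st.py <<'E'
from h import *; from bench import *
o=get_obs();go(o,[.5357,-.0929,.0578],.312)
M=R.from_rotvec(o["tool_rot"]).as_matrix(); print("F tool",(M.T@o["ft_force"]).round(1),"T tool",(M.T@o["torque"]).round(2))
E
python3 st.py
```

```text
t 11.47 pos [ 0.5348 -0.0934  0.0579] yaw 0.3105 tilt [ 0.0011 -0.0084 -1.    ] F [-7.6 -8.9 14. ] open 0.52 q [-0.29  0.44 -0.33  0.8  -0.01  0.97]
shift [ 0.001  0.007 -0.001] spin -0.002
F tool [-13.9 -10.    6.2] T tool [-0.05 -1.02 -1.88]
```

Emit:
servo_tool(
  translation=[
    [0, 0, -0.01],
    [0, 0, -0.01],
    [0, 0, -0.01],
  ],
  spin=[0, 0, 0],
  jaw=[1, 1, 1],
)

```text
clock: 11.85
position: [0.5343, -0.092, 0.0579]
tool_rot: [0.972, 1.334, -0.982]
ft_force: [-7.2, -8.2, 13.6]
opening: 0.513
```

Emit:
servo_tool(
  translation=[
    [0, 0, -0.01],
    [0, 0, -0.01],
    [0, 0, -0.01],
  ],
  spin=[0, 0, 0],
  jaw=[1, 1, 1],
)

```text
clock: 12.22
position: [0.5341, -0.0911, 0.058]
tool_rot: [0.971, 1.333, -0.982]
ft_force: [-6.5, -10.1, 12.5]
opening: 0.518
```

```bash
python3 st.py
```

```text
t 12.22 pos [ 0.5341 -0.0911  0.058 ] yaw 0.3104 tilt [ 0.0013 -0.0098 -1.    ] F [ -6.5 -10.1  12.5] open 0.518 q [-0.28  0.44 -0.33  0.8  -0.01  0.98]
shift [0.001 0.007 0.015] spin -0.002
F tool [-12.4  -9.3   7.7] T tool [-0.1  -1.35 -1.94]
```

Emit:
servo_tool(
  translation=[
    [0, 0, -0.01],
    [0, 0, -0.01],
    [0, 0, -0.01],
  ],
  spin=[0, 0, 0],
  jaw=[1, 1, 1],
)

```text
clock: 12.6
position: [0.534, -0.0909, 0.0581]
tool_rot: [0.969, 1.331, -0.984]
ft_force: [-5.8, -13.1, 11.8]
opening: 0.517
```

Emit:
servo_tool(
  translation=[
    [0, 0, -0.01],
    [0, 0, -0.01],
    [0, 0, -0.01],
    [0, 0, -0.01],
  ],
  spin=[0, 0, 0, 0],
  jaw=[1, 1, 1, 1],
)

```text
clock: 13.1
position: [0.534, -0.0907, 0.0582]
tool_rot: [0.967, 1.329, -0.985]
ft_force: [-5.6, -17.0, 10.3]
opening: 0.516
```

```bash
python3 st.py
```

```text
t 13.1 pos [ 0.534  -0.0907  0.0582] yaw 0.3098 tilt [ 0.0024 -0.0153 -0.9999] F [ -5.6 -17.   10.3] open 0.516 q [-0.28  0.43 -0.34  0.79 -0.01  0.98]
shift [0.003 0.006 0.017] spin -0.003
F tool [-10.  -10.5  14.6] T tool [-0.39 -2.75 -2.17]
```

Both contacts are made, but the tool is starting to tip (0.015 rad). I'll ease the sideways push and press down more so that the block sits flat.

Emit:
servo_tool(
  translation=[
    [0.008, 0, 0.012],
    [0.016, 0, 0.012],
    [0.016, 0, 0.012],
    [0.016, 0, 0.012],
  ],
  spin=[0, 0, 0, 0],
  jaw=[1, 1, 1, 1],
)

```text
clock: 13.6
position: [0.5341, -0.0912, 0.0579]
tool_rot: [0.969, 1.33, -0.984]
ft_force: [-11.9, -12.7, 29.4]
opening: 0.514
```

```bash
python3 st.py
```

```text
t 13.6 pos [ 0.5341 -0.0912  0.0579] yaw 0.3099 tilt [ 0.0027 -0.0126 -0.9999] F [-11.9 -12.7  29.4] open 0.514 q [-0.28  0.44 -0.34  0.79 -0.01  0.98]
shift [0.001 0.007 0.014] spin -0.003
F tool [-29.3 -15.2   8.8] T tool [-0.23 -1.1  -3.24]
```

Run:
```python
from h import *; from bench import *
W,T,S=[snapshot(n)["img"][:,:,::-1] for n in("wrist","top","scene")]
cv2.imwrite("pics/w4raw.png",W)
a=cv2.imread("pics/w3raw.png")
P=[(318,256),(318,321),(268,232),(372,232),(285,187),(358,187)]
g0,g1=[cv2.cvtColor(np.ascontiguousarray(x),cv2.COLOR_BGR2GRAY) for x in (a,W)]
n,ok,e=cv2.calcOpticalFlowPyrLK(g0,g1,np.float32(P).reshape(-1,1,2),None,winSize=(21,21))
for p,q,k in zip(P,n[:,0],ok): print(p,q.round(2),k)
r=lambda c,f:cv2.resize(np.ascontiguousarray(c),f,interpolation=cv2.INTER_CUBIC)
cv2.imwrite("pics/v4.png",np.vstack([r(W[100:340,200:440],(560,560))]))
cv2.imwrite("pics/v5.png",np.hstack([r(T[140:240,300:400],(400,400)),r(S[150:250,260:360],(400,400))]))
```

```text
(318, 256) [314.28 257.98] [1]
(318, 321) [544.43 334.25] [1]
(268, 232) [267.22 232.06] [1]
(372, 232) [371.92 233.13] [1]
(285, 187) [371.62 214.96] [1]
(358, 187) [387.5  202.71] [1]
```

View pics/v4.png

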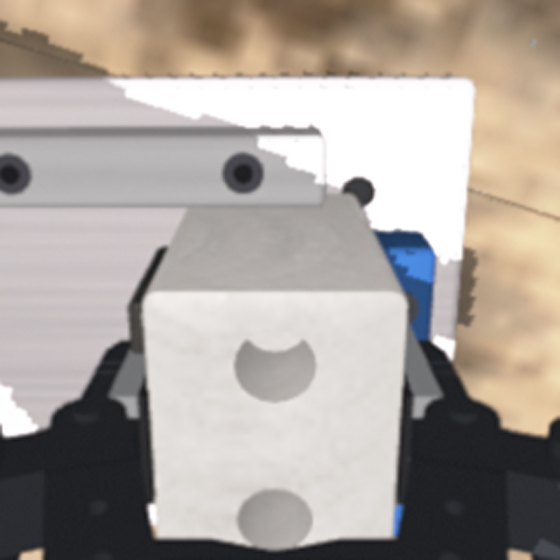

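View pics/v5.png

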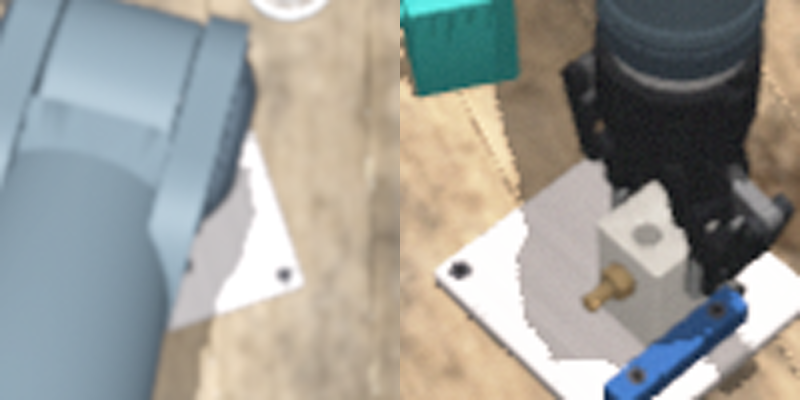

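Top-camera view is blocked by the arm. In the other two views the block sits in the corner, its port pointing to jig -y. To take out the tilt of about 0.7°, I'll ease the grip (without releasing) so the block can settle flat.

Emit:
servo_tool(
  translation=[
    [-0.008, 0, 0.004],
    [-0.008, 0, 0.004],
    [-0.008, 0, 0.004],
    [-0.008, 0, 0.004],
    [-0.008, 0, 0.004],
    [-0.008, 0, 0.004],
  ],
  spin=[0, 0, 0, 0, 0, 0],
  jaw=[1, 1, 1, 1, 1, 1],
  force=20,
)

```text
clock: 14.5
position: [0.5341, -0.0911, 0.0579]
tool_rot: [0.97, 1.332, -0.983]
ft_force: [-9.3, -10.9, 21.8]
opening: 0.517
```

```bash
python3 st.py
```

```text
t 14.5 pos [ 0.5341 -0.0911  0.0579] yaw 0.3102 tilt [ 0.002  -0.0112 -0.9999] F [ -9.3 -10.9  21.8] open 0.517 q [-0.28  0.44 -0.33  0.79 -0.01  0.98]
shift [0.001 0.007 0.014] spin -0.002
F tool [-21.7 -12.2   7.8] T tool [-0.17 -1.25 -2.51]
```

Run:
```python
from h import *; from bench import *
s=snapshot("wrist"); o=get_obs(); W=s["img"][:,:,::-1]; cv2.imwrite("pics/w5raw.png",W)
def edge(I):
    g=cv2.GaussianBlur(cv2.cvtColor(np.ascontiguousarray(I),cv2.COLOR_BGR2GRAY),(3,3),0).astype(float)
    r=[]
    for u in range(275,366,5):
        d=np.abs(np.diff(g[215:240,u-2:u+3].mean(1))); k=d.argmax(); w=d[max(k-2,0):k+3]; r.append(215.5+(w*np.arange(max(k-2,0),max(k-2,0)+len(w))).sum()/w.sum())
    return np.array(r)
for n in("w3raw","w4raw","w5raw"): print(n,edge(cv2.imread(f"pics/{n}.png")).round(1))
M=R.from_rotvec(o["tool_rot"]).as_matrix(); c=o["position"]
# block top +y edge in tool frame (x fwd,y,z): block TCP z .046 above underside
for th in (0,.0126):
    L=np.array([[-.026,y,-.030] for y in(-.015,0,.015)]); piv=np.array([-.008,0,0])
    Rb=R.from_rotvec([0,th,0]).as_matrix()
    for sg in (1,-1):
        Rb=R.from_rotvec([0,sg*th,0]).as_matrix(); Wp=c+((L-piv)@Rb.T+piv)@M.T
        print(sg*th,proj(s,Wp).round(2).tolist())
```

```text
w3raw [224.1 224.1 224.  224.1 224.1 224.1 224.1 224.1 224.1 224.1 224.1 224.2
 224.2 224.2 224.2 224.2 224.1 224.2 223.7]
w4raw [224.4 224.4 224.3 224.4 224.4 224.4 224.4 224.4 224.4 224.4 224.4 224.4
 224.4 224.4 224.5 224.4 224.4 224.4 224.3]
w5raw [224.2 224.2 224.2 224.2 224.3 224.3 224.2 224.2 224.2 224.2 224.2 224.3
 224.3 224.3 224.3 224.3 224.3 224.4 224.3]
0 [[278.95, 222.31], [317.56, 222.31], [356.17, 222.26]]
0 [[278.95, 222.31], [317.56, 222.31], [356.17, 222.26]]
0.0126 [[278.85, 223.21], [317.56, 223.21], [356.27, 223.16]]
-0.0126 [[279.06, 221.43], [317.56, 221.42], [356.07, 221.38]]
```

Emit:
servo_tool(
  translation=[
    [0, 0, 0.006],
    [0, 0, 0.006],
    [0, 0, 0.006],
    [0, 0, 0.006],
  ],
  spin=[0, 0, 0, 0],
  jaw=[1, 1, 1, 1],
)

```text
clock: 15.05
position: [0.5341, -0.0913, 0.0579]
tool_rot: [0.971, 1.333, -0.982]
ft_force: [-9.4, -9.5, 22.1]
opening: 0.517
```

Emit:
servo_tool(
  translation=[
    [0, 0, 0],
    [0, 0, 0],
    [0, 0, 0],
    [0, 0, 0],
  ],
  spin=[0, 0, 0, 0],
  jaw=[1, 1, 1, 1],
  force=50,
)

```text
clock: 15.55
position: [0.5341, -0.0913, 0.0579]
tool_rot: [0.971, 1.333, -0.982]
ft_force: [-9.2, -9.6, 21.2]
opening: 0.523
```

```bash
python3 st.py
```

```text
t 15.55 pos [ 0.5341 -0.0913  0.0579] yaw 0.3104 tilt [ 0.0016 -0.0096 -1.    ] F [-9.2 -9.6 21.2] open 0.523 q [-0.28  0.44 -0.33  0.8  -0.01  0.98]
shift [0.001 0.007 0.014] spin -0.002
F tool [-21.1 -11.8   6.5] T tool [-0.13 -0.84 -2.47]
```

Emit:
servo_tool(
  translation=[
    [-0.006, 0, -0.004],
    [-0.006, 0, -0.004],
    [-0.006, 0, -0.004],
    [-0.006, 0, -0.004],
    [-0.006, 0, -0.004],
    [-0.006, 0, -0.004],
  ],
  spin=[0, 0, 0, 0, 0, 0],
  jaw=[1, 1, 1, 1, 1, 1],
)

```text
clock: 16.3
position: [0.5341, -0.0911, 0.058]
tool_rot: [0.97, 1.333, -0.983]
ft_force: [-7.2, -10.7, 15.1]
opening: 0.515
```

```bash
python3 st.py
```

```text
t 16.3 pos [ 0.5341 -0.0911  0.058 ] yaw 0.3103 tilt [ 0.0016 -0.0104 -0.9999] F [ -7.2 -10.7  15.1] open 0.515 q [-0.28  0.44 -0.33  0.8  -0.01  0.98]
shift [0.002 0.007 0.015] spin -0.002
F tool [-15.  -10.2   8.2] T tool [-0.21 -1.4  -2.13]
```

```bash
python3 -c "
from bench import *
print(hand_in())"
```

```text
the job is handed in; nothing more can be done
None
```

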